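# Close the balance's draught shield and zero it

## Robot

A 7-joint arm with a two-finger parallel gripper is mounted at the origin on the work surface. World frame = base frame: x ahead of the robot, y to its left, z up, the work surface at z = 0. Lengths are in m, angles in degrees, forces in N, time in s.
With the tool pointing down it reaches from about 0.35 to 0.775 m from the base axis. Payload 3.1 kg.
Tool frame: the origin (TCP) lies on the centre line of the jaws, within the pads' length; the fingertips stand 17 mm ahead of it and the grasp point (between the pads) lies 2 mm behind it (robot.tip_reach is the distance from the TCP to the fingertips, in m); z points along the fingers, y is the direction in which the jaws open and shut (so a half turn about z gives the same grasp; the last joint's range is limited). The gripper opens to 85 mm and grips with 20 to 120 N. Pads are 22 mm wide; open, the fingers measure 114 mm over their backs; the gripper's body (76 mm by 85 mm) begins 54 mm behind the grasp point. The pads swing forward as they close: fully open they stand 13 mm farther back than shut.
Start: joints at [-73.264, 17.813, 0.802, 86.603, -0.252, 75.585, -1.558], TCP at [0.18, 0.52, 0.218] pointing down, gripper open.
Joint ranges: [-154.91, 154.91], [-16.99, 109.72], [-72.82, 74.43], [7.12, 147.25], [-82.49, 262.49], [11.32, 116.49], [-174.64, 174.64]. Speed limits (degrees/s): [159.86, 159.86, 180, 180, 180, 180, 180].

## Interface

Orientations are given as [roll, pitch, yaw] about the fixed x, y, z axes, in that order (R = Rz(yaw) Ry(pitch) Rx(roll)).
In Python, from station import robot, fingers, vision, workorder, recognise gives the robot as it stands. Calls block until the motion is done:
- robot.move_to(position, orientation): joint-space move of the TCP to a pose.
- robot.line_to(position, orientation=None, velocity=0.15, f_stop=None): straight line of the TCP; orientation=None keeps the orientation; velocity is the mean speed in m/s. With f_stop (N) it stops when the force on the tool has changed by that much, and returns True; else False.
- robot.move_j(angles): joint-space move.
- fingers.gripper_to(opening, force=None): opening from 0.0 (shut) to 1.0 (fully open); force is the grip in N (None keeps the last); returns when the fingers have stopped.
- robot.pause(seconds).
- robot.inverse_kinematics(position, orientation): joint angles nearest the present ones, or None.
- vision.grab_frame(name): name is "side" or "top" or "wrist"; returns the picture (384x512x3 uint8, red, green, blue); there is no depth.
- vision.calibration(name): a dict with "mtx" (3x3 intrinsics, pixels), "extrinsics" (4x4, takes a point from world to camera coordinates); the wrist camera has in their place "T_tool_cam" (4x4, takes a point from camera to tool coordinates, whose origin is the TCP and whose axes are the flange's). Camera axes: x right, y up, looking along -z (the intrinsics and any distortion apply to the point x, -y, -z); pixel columns grow to the right and rows downward; lengths in m; the calibration is good to about 2 mm. A picture is of the moment at which its call begins: read the wrist's pose just before it. calibration takes no time and is no camera call.
A pose or a line that the arm cannot do raises robot.PlanningError and nothing moves.
- workorder.close_job(): hands the job in, once; it reports no verdict.
Trained networks look in the newest picture that a camera, given by its name, has taken for a name from the list of things; names that differ only in an ending like _2 or _b are one class to them, and where a whole thing is asked for, a point or a joint stands for the part that bears it (a point fixed in the world has none). Each returns a list of dicts, best first, with "p" (0 to 1); they miss things now and then, are a little off and sometimes report something else, mostly with a low value. They report only what shows in the picture. A call takes as long as a camera call.
- recognise(label, camera): "rect" ([centre column, centre row, width, height] in pixels, round what is visible of it).
Readings, each from a call of its own:
- robot.current_time_s(): time.
- robot.current_joint_positions(): joint angles.
- robot.current_dq(): joint speeds.
- robot.current_joint_torque(): joint torques, N m.
- robot.current_tool_pos(): TCP position.
- robot.current_eef_rot(): TCP orientation.
- robot.current_contact_force(): force on the tool from outside, world axes, zero at the start.
- robot.current_torque(): the same for the moment, N m.
- robot.current_finger_gap(): opening from 0.0 (shut) to 1.0 (fully open).
Only numpy, scipy, OpenCV 4.12 (cv2) and the standard library are available. Lean on these libraries where they do the work, as an engineer would, in place of code of your own. Each camera call takes 0.05 s, during which the arm holds its last target.

## Task

The balance in the fume hood stands with its draught shield open and a mineral specimen on its pan. With your fingertips push the glass top cover and the glass side door fully shut by their blue tabs, in either order, and only then press the green zero key all the way down and let it go. Just push: pinch and lift nothing, do not press the red key, leave the specimen lying as it is on the pan, and do not disturb the things standing around.

Things in the scene. Friction and masses are not known exactly. Their poses are not given: they have to be found in the camera images.
- balance: White laboratory balance, fixed; base 320 x 210 mm, top at z = 70 mm. Origin on the bench; x to its rear, y to its left, z up (turned up to 0.25 rad about vertical). Base x -175 to +145 mm. On it a clear glass shield with grey edges: x -75 to +125, y -95 to +101, z 70 to 150 mm; the cover above it tops out at z = 156 mm. Console in front: green key left, red key right.
- cover (a joint): Glass top cover, sliding along the balance's x: 0 = fully shut (end stop), grows as it is open towards the rear, at most 0.080 m. It starts 0.045 to 0.075 open, slides with about 1.5 N of friction and stays where it is left.
- cover_push (a point): Centre of the rear (balance +x) face of the cover's blue upright tab; push it towards the balance's front (-x) to shut the cover. The tab is a blade 12 mm thick in x, 90 mm long in y, from the cover's top face (z 156 mm) up to z = 182 mm (front half 5 mm lower); this point is at z = 169 mm. Moves with the cover; at balance x = -40 mm when shut.
- side_door (a joint): Glass side door on the shield's left (+y), an upright panel (outer face at y = +101 mm, z 74 to 148 mm) sliding along the balance's x: 0 = fully shut (end stop), grows as it is open towards the rear, at most 0.080 m. Starts 0.045 to 0.075 open; about 1.5 N of friction; stays where it is left.
- door_push (a point): Centre of the rear (balance +x) face of the door's blue tab; push it towards the balance's front (-x) to shut the door. The tab is a blade 12 mm thick in x, standing out 40 mm from the door's outer face (y 101 to 141 mm), z 104 to 146 mm (front half to 141); this point is at y = 121, z = 125 mm. Moves with the door; at balance x = -40 mm when shut. Free space below it.
- zero_key (a joint): Green zero key: 0 = up, 0.006 m = fully down; a spring needing about 5 N for full travel brings it up again.
- zero_key_top (a point): Centre of the top face of the green zero key (30 mm across) on the console, 140 mm in front of the balance's origin and 65 mm to the left. It is pressed straight down.
- power_key (a joint): Red power key: 0 = up, 0.006 m = fully down. Not to be pressed.
- power_key_top (a point): Centre of the top face of the red power key, 140 mm in front of the balance's origin and 65 mm to the right.
- specimen_center (a point): Dark mineral specimen, 50 mm across and 38 mm high, loose on the steel pan inside the shield; this point is at its middle.
- weight: Small brass calibration weight, 22 mm across, 30 mm high, standing loose on the console between the two keys; origin under its centre.
- vial: Amber vial with white cap, 26 mm across, 55 mm high, loose, to the right of the balance; origin under its centre.
- spatula: Flat steel laboratory spatula, 150 x 14 mm, 5 mm thick, lying on the bench to the left of the balance; origin under its middle.
- bottle0: Reagent bottle with blue cap, 74 mm across, 170 mm high, at the right of the bench; origin under its centre.
- bottle1: As bottle0, paler contents.
- bottle2: As bottle0.
- beaker: Glass beaker 70 mm across, 85 mm high, at the left of the bench; origin under its centre.

How it is judged:
By the outcome, as a careful person would: the job done as asked, in the order asked, and still so for the second after the job is handed in, with the robot touching nothing.
It also fails if it takes over 58 s, if anything falls off the work surface, if the arm or the gripper's body presses on something with over 40 N, if the wrist force passes 120 N, or if a joint passes its speed limit or range.

## Working session

There is one attempt and no reset: what is moved stays moved. The work goes in short steps, each a Python script; the robot and the scene stay as the last script left them, time stands still between calls to the robot, and variables do not carry over. Pictures are saved under pics/ and viewed, and the job is handed in when it is done.

```bash
mkdir -p pics; ls; python3 - <<'E'
from station import robot, fingers, vision, workorder, recognise
import cv2,numpy as np
print(robot.current_time_s(),robot.current_tool_pos(),robot.current_eef_rot(),robot.tip_reach)
for n in ["side","top","wrist"]:
    im=vision.grab_frame(n); cv2.imwrite(f"pics/{n}0.png",im[:,:,::-1])
    c=vision.calibration(n); print(n,{k:np.round(np.array(v),4).tolist() for k,v in c.items()})
    for l in ["balance","cover_push","door_push","zero_key_top","power_key_top","weight","specimen_center"]:
        r=recognise(l,n); print(l,[(np.round(d["rect"],1).tolist(),round(d["p"],2)) for d in r[:2]])
print(robot.current_time_s())
E
```

```text
pics
0.0 [0.17991173 0.51891835 0.21701993] [-1.79864959e+02  3.94256989e-03  1.60881140e+02] 0.017
side {'mtx': [[431.2096, 0.0, 270.8129], [0.0, 431.2096, 191.1599], [0.0, 0.0, 1.0]], 'extrinsics': [[0.7044, -0.7097, -0.0102, -0.3535], [0.4341, 0.4193, 0.7973, -0.3152], [-0.5616, -0.5661, 0.6035, -1.0728], [0.0, 0.0, 0.0, 1.0]]}
balance [([298.2, 192.7, 136.3, 107.0], 0.63)]
cover_push [([415.1, 261.0, 33.5, 57.6], 0.18)]
door_push [([278.7, 167.8, 21.0, 22.5], 0.67), ([357.4, 323.8, 40.0, 64.8], 0.5)]
zero_key_top [([248.7, 198.3, 7.4, 9.0], 0.4)]
power_key_top [([278.8, 166.2, 20.4, 21.0], 0.71), ([272.0, 218.1, 10.2, 9.8], 0.39)]
weight []
specimen_center [([302.0, 186.5, 9.6, 12.2], 0.47)]
top {'mtx': [[447.5659, 0.0, 269.3947], [0.0, 447.5659, 192.525], [0.0, 0.0, 1.0]], 'extrinsics': [[-0.0153, -0.9997, -0.0173, 0.0208], [0.9853, -0.018, 0.1697, -0.513], [-0.1699, -0.0145, 0.9854, -1.5978], [0.0, 0.0, 0.0, 1.0]]}
balance [([273.8, 163.4, 76.7, 115.4], 0.65)]
cover_push [([280.1, 138.3, 59.2, 60.0], 0.76)]
door_push [([245.5, 163.3, 14.0, 8.8], 0.52)]
zero_key_top [([256.0, 203.0, 8.3, 8.0], 0.63)]
power_key_top [([396.1, 202.7, 32.3, 23.5], 0.65), ([295.8, 205.6, 13.7, 5.9], 0.59)]
weight []
specimen_center [([396.9, 202.1, 32.5, 26.1], 0.39), ([390.8, 167.4, 27.2, 25.2], 0.35)]
wrist {'mtx': [[268.9598, 0.0, 256.8065], [0.0, 268.9598, 191.3673], [0.0, 0.0, 1.0]], 'T_tool_cam': [[-0.0004, 0.957, 0.29, 0.0748], [1.0, 0.0008, -0.0011, -0.0002], [-0.0013, 0.29, -0.957, -0.155], [0.0, 0.0, 0.0, 1.0]]}
balance [([82.9, 379.3, 16.6, 9.4], 0.46)]
cover_push []
door_push []
zero_key_top []
power_key_top []
weight []
specimen_center []
1.2
```

```bash
python3 - <<'E'
import cv2
a=cv2.imread("pics/top0.png"); cv2.imwrite("pics/topc.png",cv2.resize(a[90:240,180:380],None,fx=4,fy=4,interpolation=cv2.INTER_CUBIC))
a=cv2.imread("pics/side0.png"); cv2.imwrite("pics/sidec.png",cv2.resize(a[110:270,200:400],None,fx=4,fy=3.75,interpolation=cv2.INTER_CUBIC))
E
```

```text
(no output)
```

View pics/top0.png

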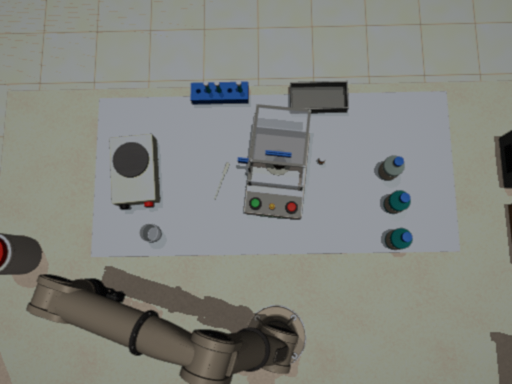

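View pics/side0.png

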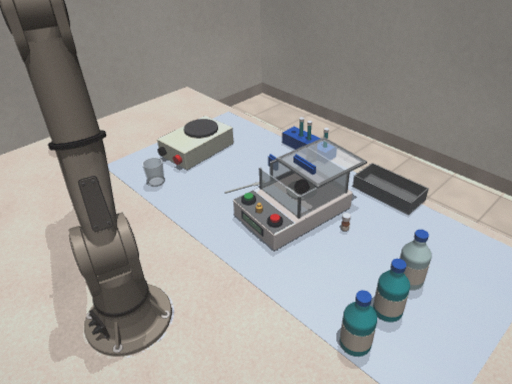

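```bash
sleep 0.5
```

```text
(no output)
```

View pics/topc.png

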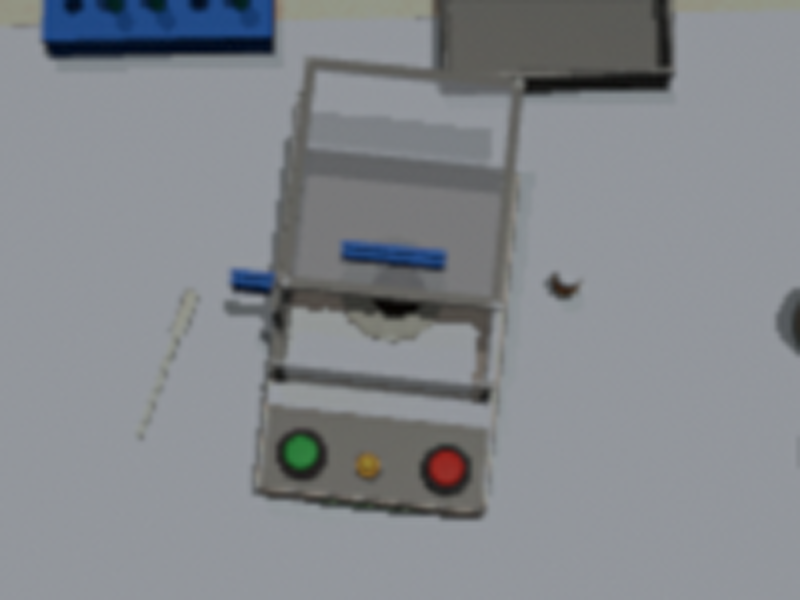

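View pics/sidec.png

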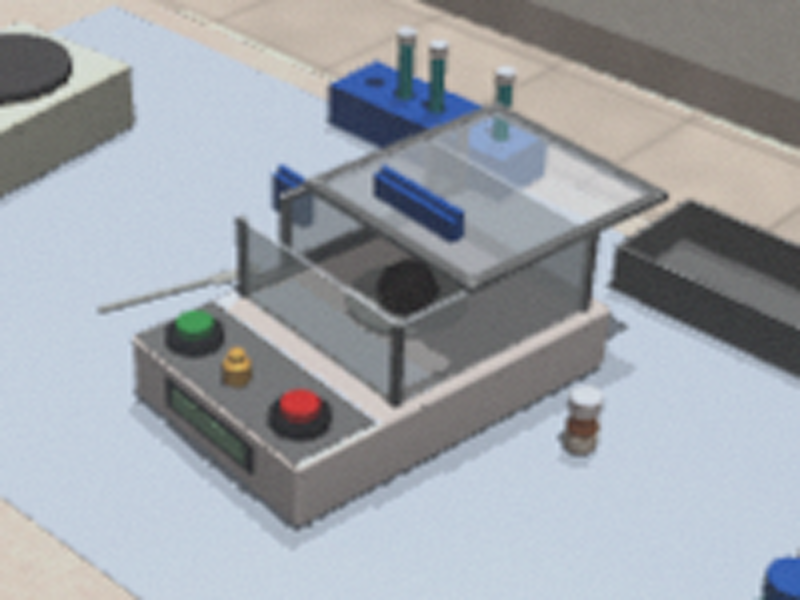

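The pictures show the balance about 0.6 m ahead. In the top view the green key is at (255,203), the red key at (291,207) and the weight between them at (272,206). The cover tab is at (278,154) and the door tab at (243,160). Next I fit the pose from both views.

```bash
cat > h.py <<'E'
from station import robot, fingers, vision, workorder, recognise
import cv2,numpy as np
from scipy.optimize import least_squares
def proj(P,c,name=None):
    P=np.atleast_2d(P); E=np.array(c["extrinsics"]);K=np.array(c["mtx"])
    q=P@E[:3,:3].T+E[:3,3]; q=q*[1,-1,-1]; u=q@K.T; return u[:,:2]/u[:,2:]
def b2w(p,b):
    c,s=np.cos(p[2]),np.sin(p[2]); b=np.atleast_2d(b)
    return np.c_[p[0]+c*b[:,0]-s*b[:,1],p[1]+s*b[:,0]+c*b[:,1],b[:,2]]
E
cat > fit.py <<'E'
from h import *
T=lambda u,v:(180+u/4,90+v/4); S=lambda u,v:(200+u/4,110+v/3.75)
# (view, pixel, bx,by,bz, k) k: 0 fixed,1 cover,2 door
O=[("top",T(258,492),-.175,.105,.07,0),("top",T(484,515),-.175,-.105,.07,0),
("top",T(301,452),-.14,.065,.08,0),("top",T(446,468),-.14,-.065,.08,0),
("side",S(194,322),-.14,.065,.08,0),("side",S(300,405),-.14,-.065,.08,0),
("side",S(135,342),-.175,.105,.07,0),("side",S(297,463),-.175,-.105,.07,0),("side",S(607,312),.145,-.105,.07,0),
("top",T(342,242),-.04,.045,.182,1),("top",T(445,253),-.04,-.045,.182,1),
("side",S(385,166),-.04,.045,.182,1),("side",S(464,211),-.04,-.045,.182,1),
("top",T(232,270),-.04,.141,.146,2),("side",S(281,167),-.04,.141,.146,2)]
C={n:vision.calibration(n) for n in("top","side")}
def res(p,full=False):
    r=[]
    for v,px,x,y,z,k in O:
        o=0 if k==0 else p[2+k]
        r.append(proj(b2w(p,[x+o,y,z]),C[v])[0]-px)
    return np.array(r) if full else np.ravel(r)
s=least_squares(res,[.65,0,0,.06,.06],loss="soft_l1")
print(s.x); print(np.round(res(s.x,1),1))
p=s.x
for n,b in dict(cover=[-.04+p[3],0,.169],door=[-.04+p[4],.121,.125],key=[-.14,.065,.08],weight=[-.14,0,.07]).items():print(n,b2w(p,b).round(4), [proj(b2w(p,b),C[v]).round(0).tolist() for v in C])
E
python3 fit.py
```

```text
[ 0.60006456 -0.01966896 -0.12694654  0.07042483  0.04357997]
[[-1.2 -1. ]
 [ 0.6 -0.4]
 [ 0.1  0.2]
 [ 0.   0.1]
 [ 0.2  2.3]
 [-0.   1.9]
 [-1.6 -2.4]
 [-0.2  1.6]
 [ 1.9 -1.5]
 [ 0.  -0.2]
 [ 0.5 -0.2]
 [-0.3 -0.3]
 [-0.2  0.4]
 [-0.4  0.1]
 [-0.1 -0.7]]
cover [[ 0.6302 -0.0235  0.169 ]] [[[279.0, 153.0]], [[305.0, 164.0]]]
door [[0.6189 0.0999 0.125 ]] [[[244.0, 160.0]], [[274.0, 162.0]]]
key [[0.4694 0.0625 0.08  ]] [[[255.0, 203.0]], [[249.0, 198.0]]]
weight [[ 0.4612 -0.0019  0.07  ]] [[[273.0, 206.0]], [[261.0, 211.0]]]
```

```bash
cat >> h.py <<'E'
from scipy.spatial.transform import Rotation as R
P=np.array([0.60006,-0.01967,-0.12695,0.0704,0.0436])
YAW=180+np.degrees(P[2]); ORI=[180,0,YAW]
def W(x,y,ztip): return b2w(P,[x,y,ztip+robot.tip_reach])[0].tolist()
def wproj(pts):
    c=vision.calibration("wrist"); T=np.eye(4); T[:3,:3]=R.from_euler("xyz",robot.current_eef_rot(),degrees=True).as_matrix(); T[:3,3]=robot.current_tool_pos()
    return proj(pts,dict(mtx=c["mtx"],extrinsics=np.linalg.inv(T@np.array(c["T_tool_cam"]))))
def shot(fn,marks=()):
    m=[wproj(b2w(P,q))[0] for q in marks]
    im=vision.grab_frame("wrist")[:,:,::-1].copy()
    for u in m: cv2.drawMarker(im,(int(round(u[0])),int(round(u[1]))),(255,0,255),0,8,1)
    cv2.imwrite(fn,cv2.resize(im,(768,576)))
E
python3 - <<'E'
from h import *
fingers.gripper_to(0.0,40)
robot.move_to(W(.05,.126,.25),ORI)
print(robot.current_time_s(),robot.current_tool_pos(),W(.05,.126,.25),robot.current_joint_positions(),robot.current_finger_gap())
c,d=P[3],P[4]
shot("pics/w1.png",[(-.04+c,.045,.182),(-.04+c,-.045,.182),(-.04+d,.141,.146),(-.04+d,.101,.146),(-.14,.065,.08),(-.175,.105,.07),(-.075,.095,.15),(-.14,-.065,.08),(-.175,-.105,.07),(.145,-.105,.07)])
E
```

```text
4.2667 [0.66528269 0.10091097 0.26688294] [0.6656104026140258, 0.0989855717913791, 0.267] [-24.14284754  33.96965868  27.27324502  58.73675489 -14.90571409
  90.35957081  81.79096225] -0.0005163299806372212
```

View pics/w1.png

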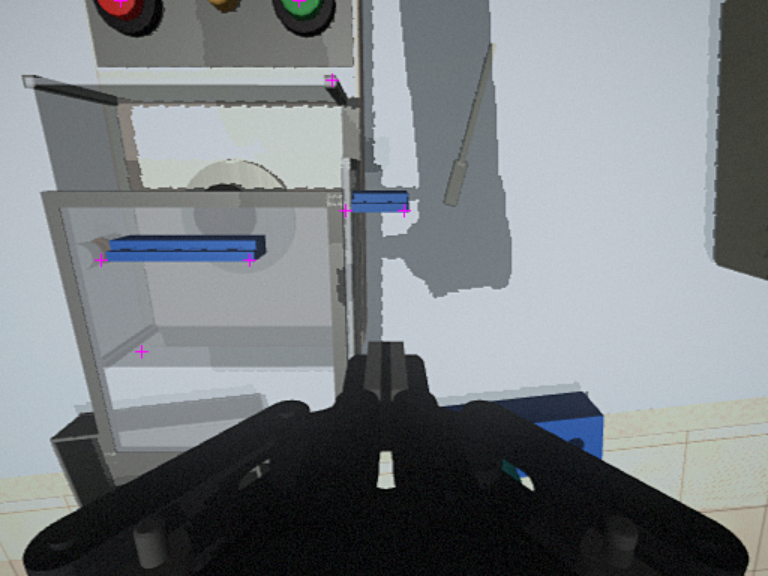

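The overlaid marks match the wrist picture to within 3–4 mm. The tabs sit about 3 mm further towards +y than in my fit. I push the door first.

```bash
python3 - <<'E'
from h import *
y=.130
print(robot.line_to(W(.04,y,.20),ORI,.2))
print(robot.line_to(W(.04,y,.130),ORI,.08,f_stop=8), robot.current_tool_pos(),W(.04,y,.130),robot.current_contact_force())
shot("pics/w2.png")
h=robot.line_to(W(-.045,y,.130),ORI,.04,f_stop=9)
t=robot.current_tool_pos();print(h,t,W(-.029,y,.130),robot.current_contact_force(),robot.current_time_s())
c,s=np.cos(P[2]),np.sin(P[2]);d=np.array(t)[:2]-P[:2];print("bal xy",c*d[0]+s*d[1],-s*d[0]+c*d[1])
shot("pics/w3.png")
cv2.imwrite("pics/t3.png",cv2.resize(vision.grab_frame("top")[90:240,180:380,::-1],None,fx=4,fy=4))
E
```

```text
False
False [0.65676401 0.10419967 0.14775888] [0.6561973130839346, 0.10421947525805537, 0.14700000000000002] [-0.08749099  0.25208482  0.1245362 ]
False [0.57204072 0.11489755 0.14697429] [0.5877525791825067, 0.11295551561755049, 0.14700000000000002] [-0.70545276 -0.41977643  0.00295758] 8.075
bal xy -0.044831300066119587 0.12993713893186604
```

View pics/w2.png

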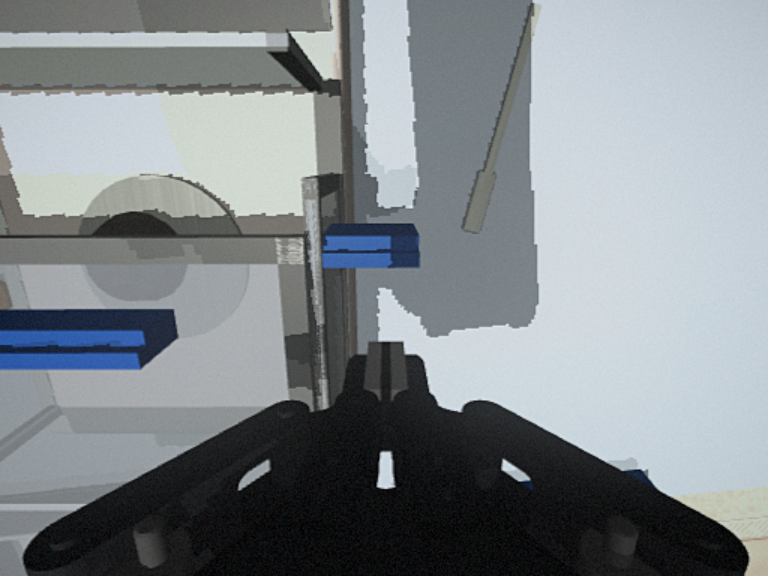

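View pics/w3.png

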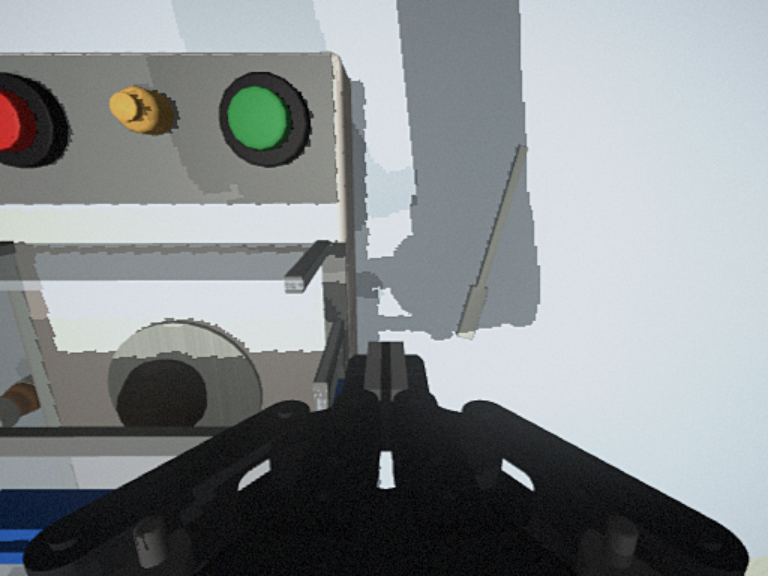

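View pics/t3.png

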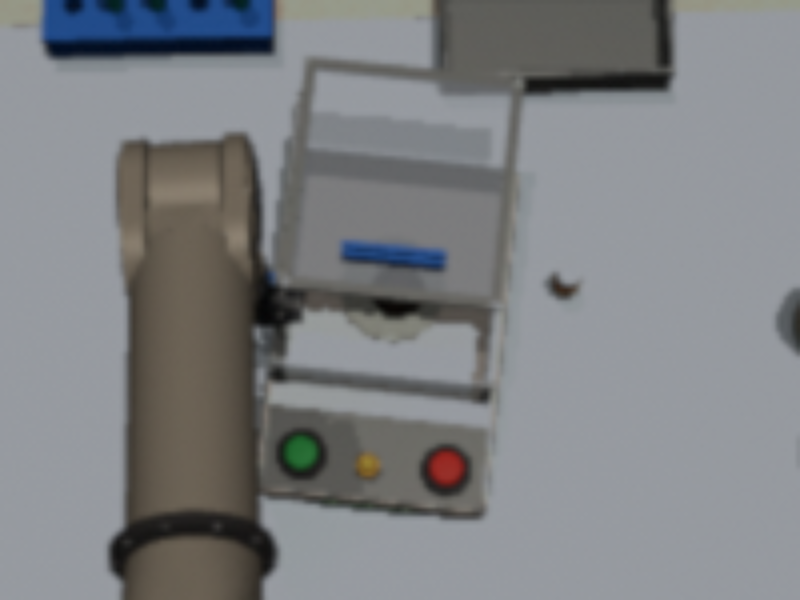

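```bash
python3 - <<'E'
from h import *
im=vision.grab_frame("side")[:,:,::-1]
cv2.imwrite("pics/s3.png",cv2.resize(im[110:270,200:400],None,fx=4,fy=3.75,interpolation=2))
E
```

```text
(no output)
```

View pics/s3.png

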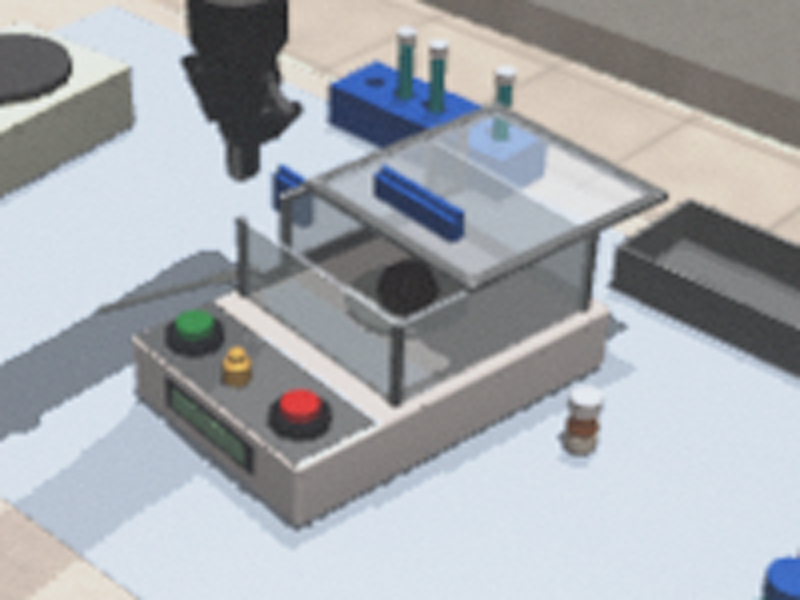

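```bash
python3 - <<'E'
from h import *
t=np.array(robot.current_tool_pos()); C=vision.calibration("side")
for dz in(0,-.017,-.03):
    u=proj(t+[0,0,dz],C)[0]; print(dz,(u-[200,110])*[4,3.75])
print(robot.current_eef_rot(), robot.current_joint_positions())
for dz in(0,-.017): print(wproj(t+[0,0,dz])*1.5)
E
```

```text
0 [240.91229905 188.11622597]
-0.017 [241.44332379 204.85479678]
-0.03 [241.84410707 217.4879925 ]
[-1.79997218e+02  3.85359401e-03  1.72722329e+02] [-32.12571227  25.80638811  27.05346813  88.32591324 -12.25561656
  68.82079674  79.77490304]
[[384.98415986 350.08956677]]
[[384.94566992 333.89755745]]
```

```bash
python3 - <<'E'
from h import *
c=vision.calibration("wrist");Tc=np.linalg.inv(np.array(c["T_tool_cam"]))
for x in(-.011,0,.011):
  for z in(-.01,0,.017): print(x,z,(proj([x,0,z],dict(mtx=c["mtx"],extrinsics=Tc))*1.5).round(0).tolist())
M=[(-.14,.065,.08),(-.14,.065,.09),(-.14,-.065,.08),(-.14,0,.1),(-.075,.095,.15),(-.175,.105,.07),(-.175,-.105,.07)]
for m in M: print(m,(wproj(b2w(P,m))*1.5).round(0))
shot("pics/w4.png",M)
E
```

```text
-0.011 -0.01 [[385.0, 386.0]]
-0.011 0 [[385.0, 373.0]]
-0.011 0.017 [[385.0, 356.0]]
0 -0.01 [[385.0, 361.0]]
0 0 [[385.0, 350.0]]
0 0.017 [[385.0, 334.0]]
0.011 -0.01 [[385.0, 336.0]]
0.011 0 [[385.0, 326.0]]
0.011 0.017 [[385.0, 312.0]]
(-0.14, 0.065, 0.08) [[258. 123.]]
(-0.14, 0.065, 0.09) [[252. 121.]]
(-0.14, -0.065, 0.08) [[  3. 123.]]
(-0.14, 0, 0.1) [[105. 119.]]
(-0.075, 0.095, 0.15) [[296. 284.]]
(-0.175, 0.105, 0.07) [[336.  51.]]
(-0.175, -0.105, 0.07) [[-76.  51.]]
```

View pics/w4.png

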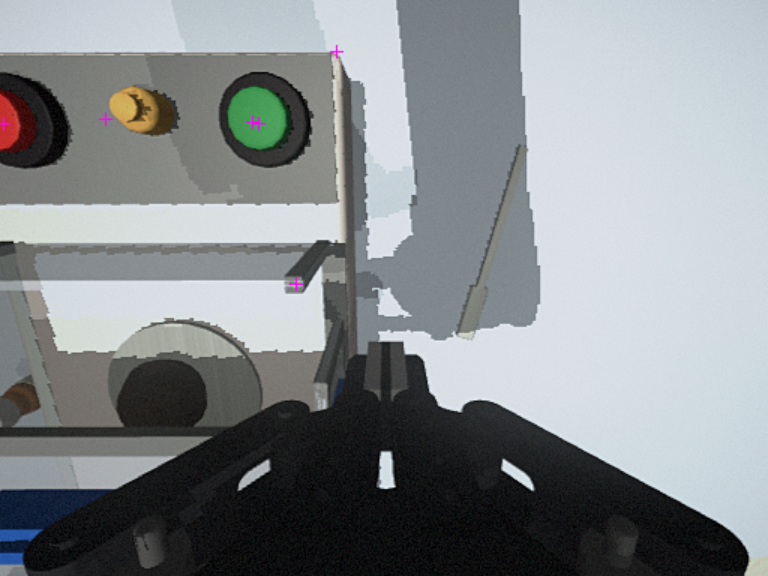

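The fingertips passed above the door tab without touching anything, and the door hasn't moved. Both the wrist view (pad edge at row 342) and the side view (tip at crop (242,180)) put the real tips about 12 mm behind the TCP, not 17 mm ahead. I redo the push with the TCP lower and force guards on.

```bash
cat >> h.py <<'E'
def Z(x,y,ztcp): return b2w(P,[x,y,ztcp])[0].tolist()
def bal():
    t=np.array(robot.current_tool_pos());c,s=np.cos(P[2]),np.sin(P[2]);d=t[:2]-P[:2];return np.round([c*d[0]+s*d[1],-s*d[0]+c*d[1],t[2]],4)
E
python3 - <<'E'
from h import *
y=.130
robot.line_to(Z(-.045,y,.20),ORI,.2)
robot.line_to(Z(.04,y,.20),ORI,.2)
print(robot.line_to(Z(.04,y,.117),ORI,.1,f_stop=6),bal(),robot.current_contact_force())
im=vision.grab_frame("side")[:,:,::-1]
cv2.imwrite("pics/s5.png",cv2.resize(im[110:270,200:400],None,fx=4,fy=3.75,interpolation=2))
h=robot.line_to(Z(.0,y,.117),ORI,.04,f_stop=9);print(h,bal(),robot.current_contact_force(),robot.current_time_s())
im=vision.grab_frame("side")[:,:,::-1]
cv2.imwrite("pics/s6.png",cv2.resize(im[110:270,200:400],None,fx=4,fy=3.75,interpolation=2))
E
```

```text
False [0.0406 0.1301 0.1179] [-0.17909881  0.12069854  0.69920241]
False [-0.0003  0.1301  0.117 ] [ 0.2955652  -0.31787655  0.63234718] 11.45
```

View pics/s5.png

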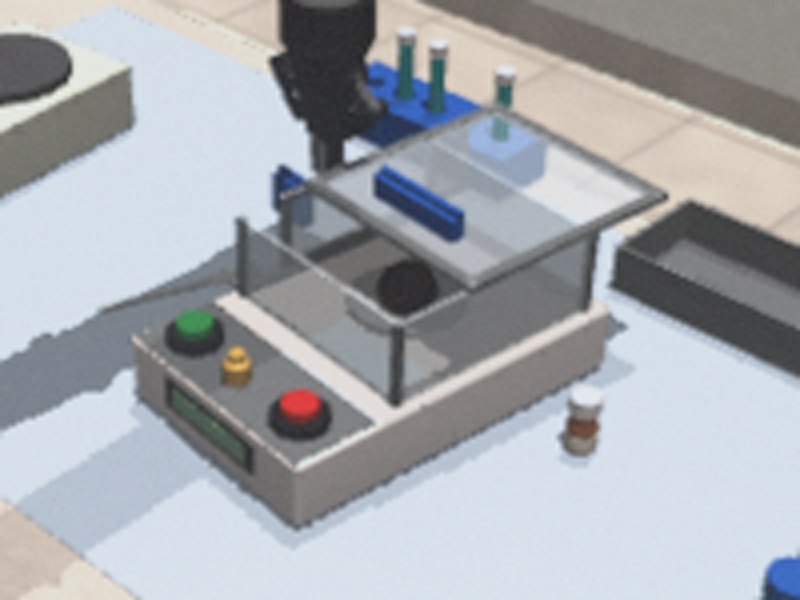

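View pics/s6.png

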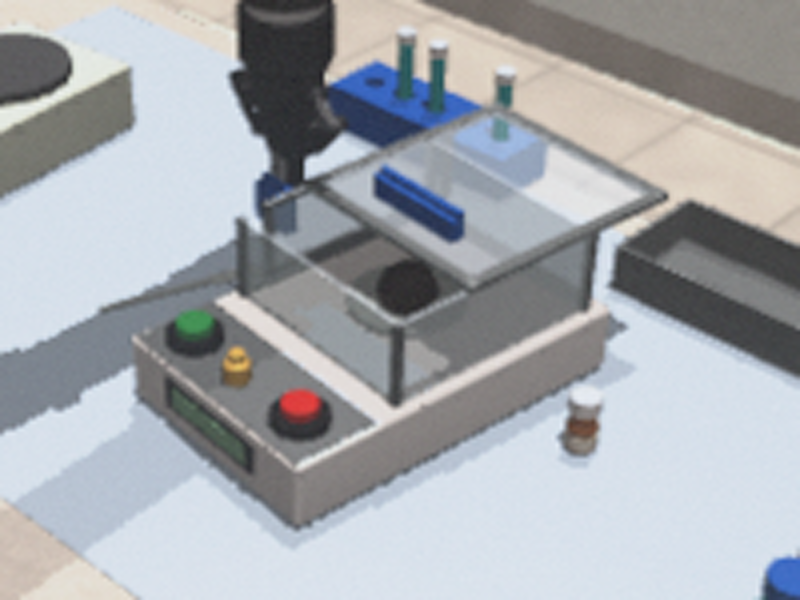

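The door is now moving with the finger: its tab went from crop (290,195) to (273,205). I push on to the stop.

```bash
python3 - <<'E'
from h import *
y=.130
h=robot.line_to(Z(-.042,y,.117),ORI,.03,f_stop=9);print(h,bal(),robot.current_contact_force(),robot.current_time_s())
robot.pause(.2);print(bal(),robot.current_contact_force())
im=vision.grab_frame("side")[:,:,::-1]
cv2.imwrite("pics/s7.png",cv2.resize(im[110:270,200:400],None,fx=4,fy=3.75,interpolation=2))
E
```

```text
True [-0.0297  0.1299  0.1171] [ 0.82429018 -0.68822206 -0.17025944] 12.4917
[-0.0297  0.1297  0.1163] [1.24343309 0.09278065 0.64655869]
```

View pics/s7.png

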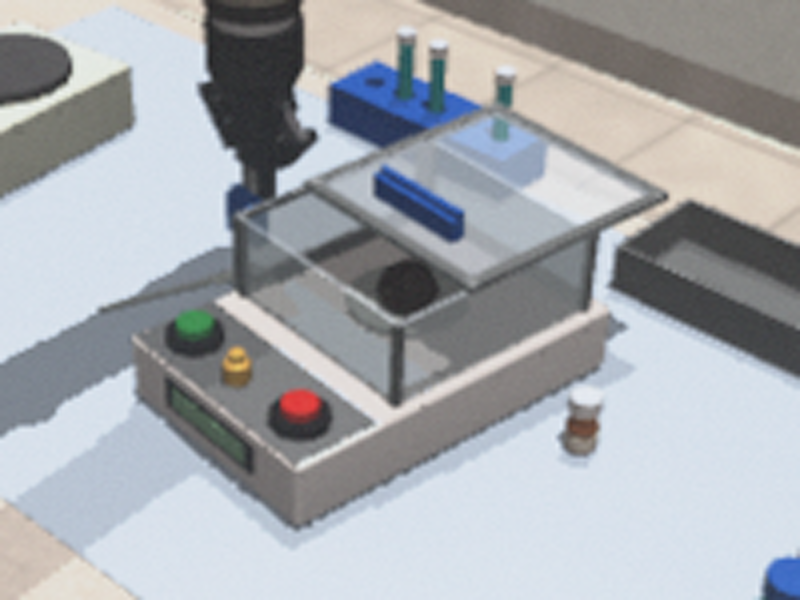

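The door is shut: it hit the stop with a 9 N rise at TCP x = -29.7 mm, against -29 mm expected. Next is the cover.

```bash
python3 - <<'E'
from h import *
robot.line_to(Z(-.015,.13,.117),ORI,.1)
robot.line_to(Z(-.015,.13,.25),ORI,.25)
robot.line_to(Z(.065,.003,.25),ORI,.25)
print(robot.line_to(Z(.065,.003,.156),ORI,.1,f_stop=5),bal(),robot.current_contact_force(),robot.current_time_s())
im=vision.grab_frame("side")[:,:,::-1]
cv2.imwrite("pics/s8.png",cv2.resize(im[110:270,200:400],None,fx=4,fy=3.75,interpolation=2))
h=robot.line_to(Z(.025,.003,.156),ORI,.04,f_stop=9);print(h,bal(),robot.current_contact_force(),robot.current_time_s())
im=vision.grab_frame("side")[:,:,::-1]
cv2.imwrite("pics/s9.png",cv2.resize(im[110:270,200:400],None,fx=4,fy=3.75,interpolation=2))
E
```

```text
False [0.0657 0.003  0.157 ] [-0.30312089  0.42312575 -0.20103031] 15.5583
False [0.0247 0.0031 0.156 ] [ 0.10746467  0.37137927 -0.75334752] 16.7583
```

View pics/s8.png

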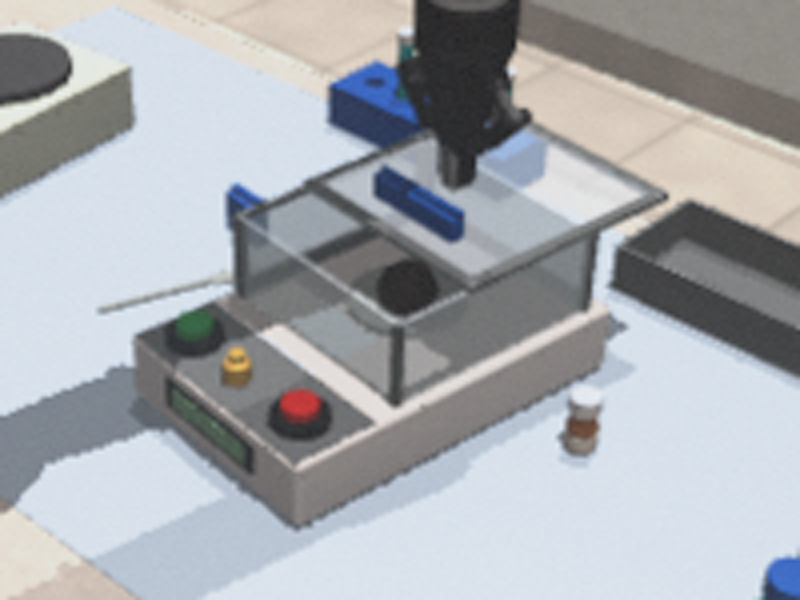

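View pics/s9.png

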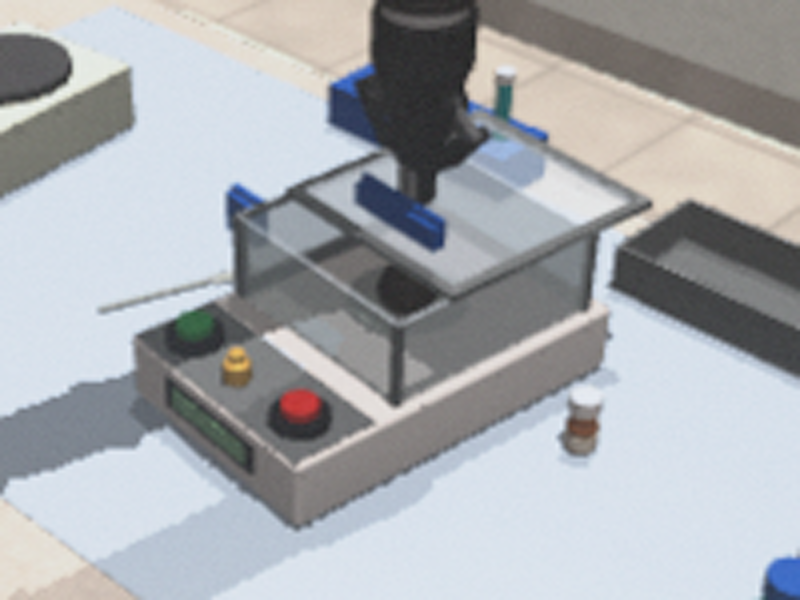

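The cover tab is moving with the finger: its left end went from crop (378,170) to (360,180). I push on to its stop.

```bash
python3 - <<'E'
from h import *
h=robot.line_to(Z(-.042,.003,.156),ORI,.035,f_stop=9);print(h,bal(),robot.current_contact_force(),robot.current_time_s())
robot.line_to(Z(-.01,.003,.156),ORI,.1)
robot.line_to(Z(-.01,.003,.24),ORI,.25)
robot.line_to(Z(-.12,.065,.20),ORI,.25)
print(bal(),robot.current_time_s())
im=vision.grab_frame("side")[:,:,::-1]
cv2.imwrite("pics/s10.png",cv2.resize(im[110:270,200:400],None,fx=4,fy=3.75,interpolation=2))
shot("pics/w10.png",[(-.14,.065,.08),(-.14,.065,.09),(-.175,.105,.07)])
E
```

```text
True [-0.0294  0.0029  0.1561] [0.37793788 0.06243557 0.87568583] 18.25
[-0.1195  0.0642  0.1998] 19.7583
```

View pics/s10.png

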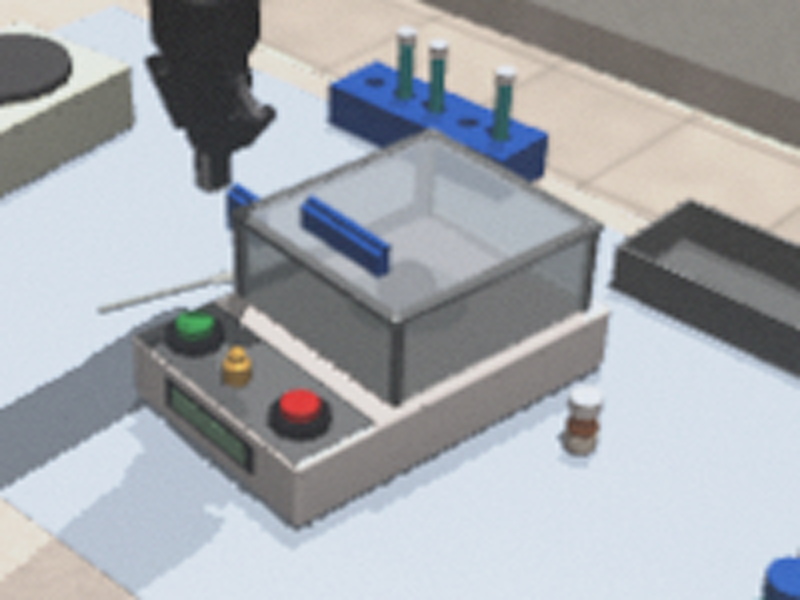

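View pics/w10.png

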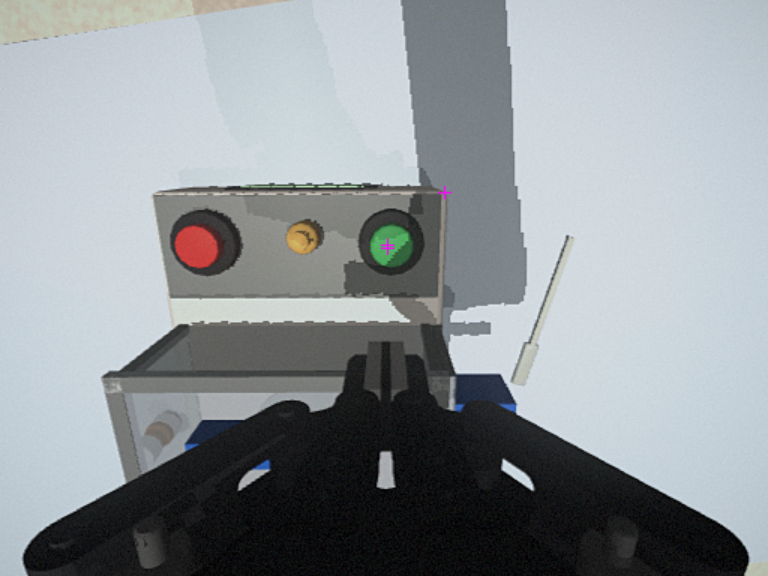

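Both panels are shut in the picture and the cover met its stop at x = -29.4 mm. In the wrist view the green key sits at (391,246), so I aim about 2 mm further left. Now I press the key.

```bash
python3 - <<'E'
from h import *
robot.line_to(Z(-.14,.0665,.20),ORI,.15)
print(robot.line_to(Z(-.14,.0665,.11),ORI,.1,f_stop=8),bal(),robot.current_contact_force())
im=vision.grab_frame("side")[:,:,::-1]
cv2.imwrite("pics/s11.png",cv2.resize(im[110:270,200:400],None,fx=4,fy=3.75,interpolation=2))
h=robot.line_to(Z(-.14,.0665,.06),ORI,.025,f_stop=2.5);a=bal();print(h,a,robot.current_contact_force())
im=vision.grab_frame("side")[:,:,::-1]
cv2.imwrite("pics/s12.png",cv2.resize(im[110:270,200:400],None,fx=4,fy=3.75,interpolation=2))
print(robot.current_time_s())
E
```

```text
False [-0.1393  0.0666  0.1106] [ 0.46496551  0.62149629 -0.24437146]
True [-0.1401  0.0665  0.0753] [-0.11782651  0.15963709  3.08836246]
22.5917
```

View pics/s11.png

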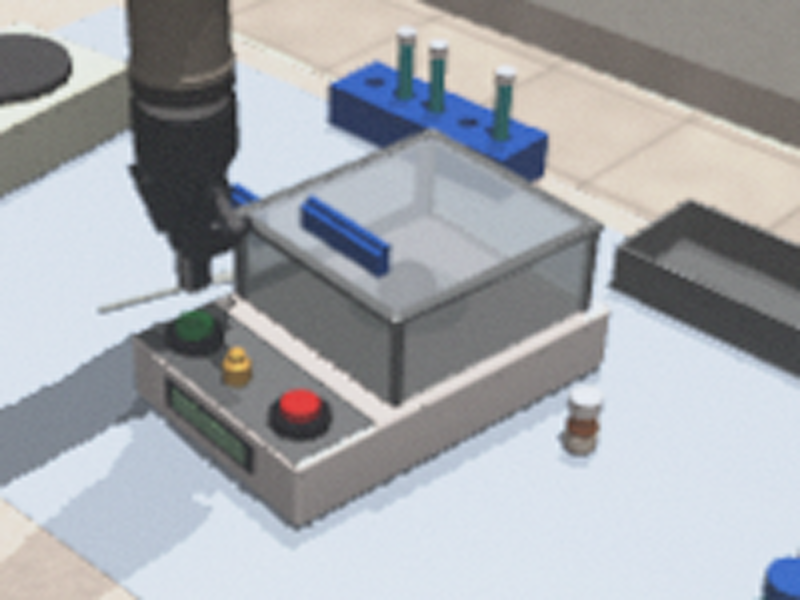

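View pics/s12.png

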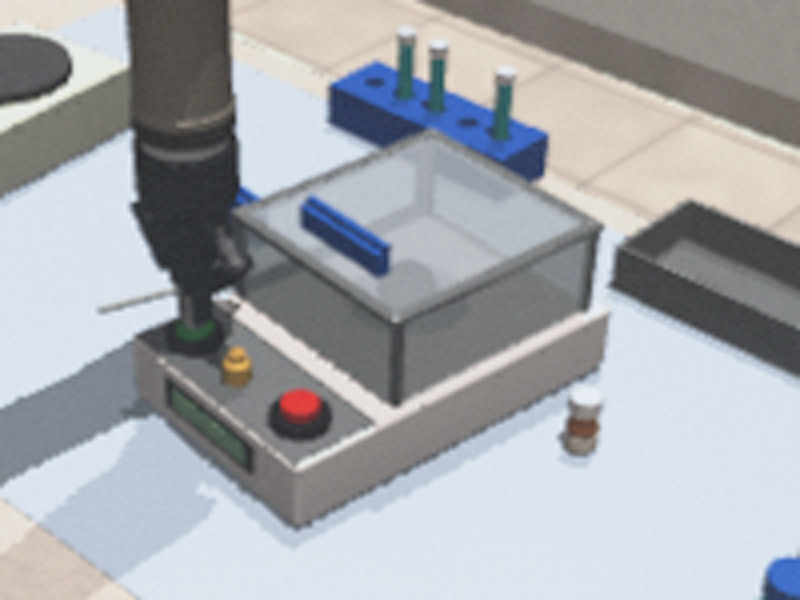

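The tips stand on the green key with about 3 N. I press on to the bottom.

```bash
python3 - <<'E'
from h import *
h=robot.line_to(Z(-.14,.0665,.062),ORI,.02,f_stop=14);print(h,bal(),robot.current_contact_force())
robot.pause(.3);print(bal(),robot.current_contact_force())
im=vision.grab_frame("side")[:,:,::-1]
cv2.imwrite("pics/s13.png",cv2.resize(im[110:270,200:400],None,fx=4,fy=3.75,interpolation=2))
E
```

```text
True [-0.1401  0.0665  0.0729] [-1.37034658  0.4416761   8.22743001]
[-0.1401  0.0665  0.0729] [-1.24465244  0.01183575  5.61695521]
```

View pics/s13.png

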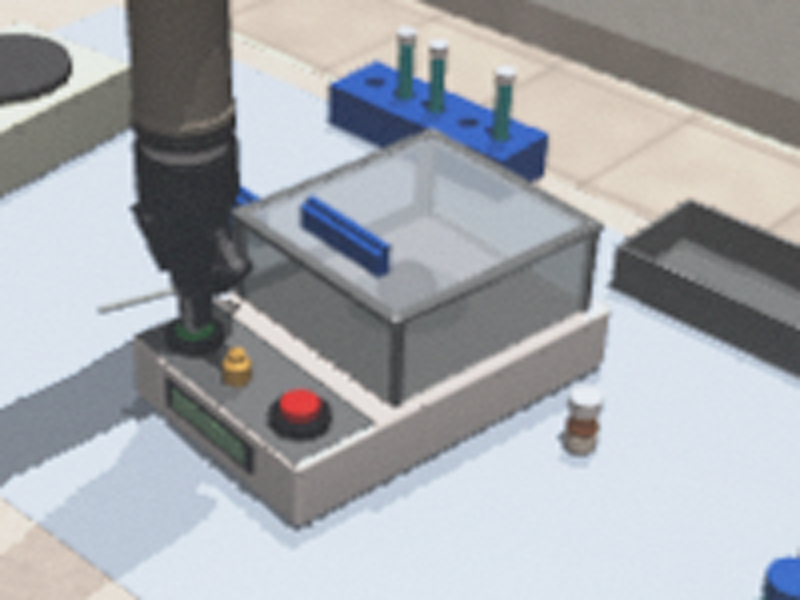

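```bash
python3 - <<'E'
from h import *
h=robot.line_to(Z(-.14,.0665,.069),ORI,.02,f_stop=15);print(h,bal(),robot.current_contact_force())
print(robot.line_to(Z(-.14,.0665,.10),ORI,.06))
robot.line_to(Z(-.14,.0665,.25),ORI,.25)
robot.line_to(Z(-.16,.15,.28),ORI,.25)
print(bal(),robot.current_contact_force(),robot.current_time_s())
for n in("side","top"):
    im=vision.grab_frame(n)[:,:,::-1]
    cv2.imwrite(f"pics/{n}14.png",cv2.resize(im[90:270,180:400],None,fx=3.5,fy=3.3,interpolation=2)[:600,:800])
E
```

```text
True [-0.1401  0.0665  0.0729] [-2.13197329  0.63227358  8.76543691]
False
[-0.1611  0.15    0.2781] [ 0.70279187 -0.32316379 -0.25100974] 25.375
```

View pics/side14.png

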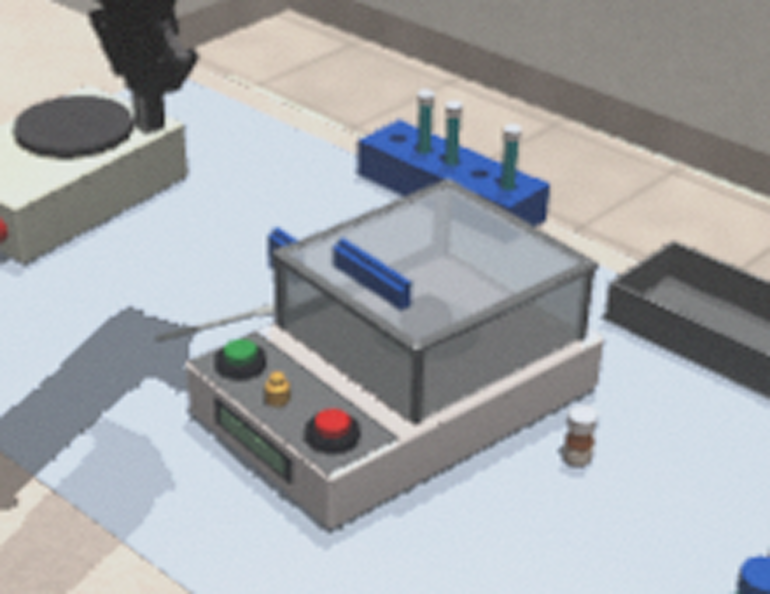

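View pics/top14.png

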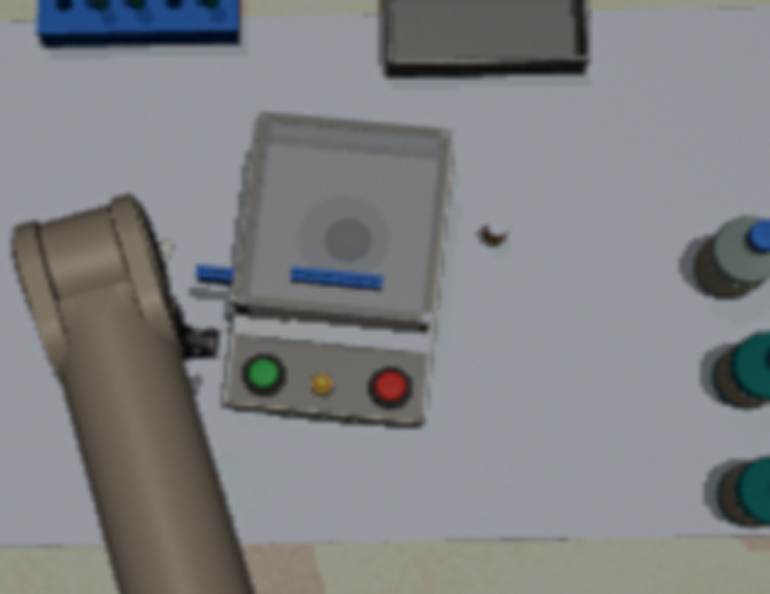

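```bash
python3 - <<'E'
from h import *
workorder.close_job(); print(robot.current_time_s())
E
```

```text
the job is handed in; nothing more can be done
the job is handed in; nothing more can be done
```

I pushed the side door shut first, then the top cover, then pressed the green zero key down and released it. I handed the job in at about 25 s on the robot's clock.

- **Door and cover:** each met its end stop with a force rise of at least 9 N. The tool was at balance x = -29.7 mm for the door and -29.4 mm for the cover, where about -29 mm was expected. The final pictures show both shut.
- **Zero key:** it hit a hard stop twice at the same height, roughly 6 mm below its rest position as estimated from the spring force. In the pictures it is up again after release.
- **Surroundings:** the specimen, weight, vial and spatula look undisturbed, the red key was not touched, and the arm is clear of everything.

**What went wrong:** the first door push missed. The shut fingertips turned out to be about 12 mm behind the TCP, not 17 mm ahead as the description says, so they passed over the tab without touching it. I set the tool lower and repeated the push.

The force readings were noisy by about 1 N. I judged full closure and full key travel from the stops and pictures, because the joints cannot be read directly.

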